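# Dock the parts case under the two-bay shelf

## Task

Slide the red keeper aside, away from the empty bay of the low wooden dock, then push the blue parts case flat along the bench, under the dock's roof and fully home against the back of that empty bay. Then slide the keeper back to the middle, its knob over the white line above the middle wall, so that it holds both cases in. Do not lift or tip the blue case, and leave the yellow case, paint tin, red bin and hammer where they are.

Things in the scene. Friction and masses are not known exactly. Their poses are not given: they have to be found in the camera images.
- rack: low wooden dock fixed on the bench, 160 deep, 244 wide. Origin on the bench at its middle; x points from the open mouth into the two bays, y across them. Walls 12 thick, 55 high, at y = -116, 0, +116 (x = -74 to +80) make bays 104 wide centred at y = -58 and +58. Back stop 30 high, near face at x = +74; the bays' rear part is open above.
- roof_edge (a point): middle of the top front edge of the dock's roof (the overhang). The roof is 80 deep and spans both bays, from dock x = -70 to +10; underside 55, top 63 above the bench. A track on it at dock x = -36 reaches 68. A white line, 10 wide, runs along x over the middle wall.
- bay_mat: blue mat, 140 by 100 and 1 thick, lying in the bay that is empty and must be filled (which bay varies). Origin: on the bench at the bay's centre, 2 mm towards the mouth from the dock's origin; x points into the bay, as the dock's x. The blue case is fully home when its origin is about 1 mm beyond this origin along x and near y = 0.
- blue_case: blue closed parts case, 150 long (its x) by 92 wide (its y) by 45 high, about 0.5 kg, black latches on its -x end, sits loose on the bench in front of the dock, its +x end roughly towards the mouth. Origin: centre of its underside. Too wide to grasp; push it.
- yellow_case: yellow case of the same size, already standing in the other bay; leave it. Origin: centre of its underside.
- keeper (a joint): slide of the keeper along the dock's y, in m: 0 = middle (closed, half in front of each bay); range -0.064 to +0.064. About 58 mm to one side it clears the other side's bay. Friction about 2 N; it stays where it is left. Its dark carriage, 40 by 44, top 79 above the bench, rides on the roof; a 30 wide arm joins it to the red panel.
- keeper_panel (a point): centre of the keeper's red panel, 116 wide along the dock's y, 8 thick, from 12 to 46 above the bench, hanging in front of the mouth at dock x = -98.
- keeper_knob (a point): middle of the black round knob on the keeper's carriage: 22 in diameter, from 88 to 122 above the bench (this point is at 110), at dock x = -36.
- paint_tin: white and blue paint tin, diameter 105, 120 high, origin centre of its underside; bystander
- red_bin: red open bin, 150 by 100 by 65 high, with brass fittings; origin centre of its underside; bystander
- hammer: hammer lying on the bench beyond the dock, handle along its x, origin centre of its underside; bystander

How it is judged:
By the outcome, as a careful person would: the job done as asked, in the order asked, and still so for the second after the job is handed in, with the robot touching nothing.
It also fails if it takes over 72 s, if anything falls off the work surface, if the arm or the gripper's body presses on something with over 40 N, if the wrist force passes 120 N, or if a joint passes its speed limit or range.

## Robot

A 6-joint arm with a two-finger parallel gripper is mounted at the origin on the work surface. World frame = base frame: x ahead of the robot, y to its left, z up, the work surface at z = 0. Lengths are in m, angles in rad, forces in N, time in s.
With the tool pointing down it reaches from about 0.4 to 0.825 m from the base axis. Payload 7 kg.
Tool frame: the origin (TCP) lies between the finger pads; the fingertips stand 14 mm ahead of it and the grasp point (between the pads) lies 5 mm behind it; z points along the fingers, y is the line along which they close (so a half turn about z gives the same grasp; the last joint's range is limited). The gripper opens to 88 mm and grips with 3 to 60 N. Pads are 19 mm wide; open, the fingers measure 130 mm over their backs; the gripper's body (78 mm by 193 mm) begins 47 mm behind the grasp point.
Start: joints at [-0.945, 0.359, 0.012, 0, -1.224, -0.288], TCP at [0.224, -0.637, 0.241] pointing down, gripper open.
Joint ranges: [-3.07, 3.07], [-1.43, 2.12], [-1.02, 1.25], [-3.03, 1.67], [-3.05, -0], [-3.03, 3.03]. Speed limits (rad/s): [2.39, 2.39, 3.01, 3.14, 3.14, 3.14].

## Interface

Orientations are given as a 3x3 rotation matrix whose columns are the frame's x, y, z axes.
In Python, from station import arm, solve_ik, snapshot gives the robot as it stands. Calls block until the motion is done:
- arm.reach(position, orientation): joint-space move of the TCP to a pose.
- arm.line_to(position, ori=None, feed=0.15): straight line of the TCP; ori=None keeps the orientation; feed is the mean speed in m/s.
- arm.movej(angles): joint-space move.
- arm.gripper_to(opening): finger opening in m; the grip force is fixed at half the most; returns when the fingers have stopped.
- arm.pause(seconds).
- solve_ik(position, orientation): joint angles nearest the present ones, or None.
- arm.get_state(): the state.
- snapshot(name): name is "side" or "top"; returns a dict with "color" (384x512x3 uint8, red, green, blue), "K" (3x3 intrinsics, pixels), "pose" (4x4, takes a point from camera to world coordinates). Camera axes: x right, y down, z forward; pixel columns grow to the right and rows downward; lengths in m; the calibration is good to about 2 mm. A picture is of the moment at which its call begins. There is no depth.
A pose or a line that the arm cannot do raises arm.PlanningError and nothing moves.
- arm.sign_off(): hands the job in; it is judged then, once.
The state is a dict: "time": time; "q": joint angles; "joint_velocities": joint speeds; "tau": joint torques, N m; "eef_pos": TCP position; "tcp_rot": TCP orientation; "ft_force": force on the tool from outside, world axes, zero at the start; "moment": the same for the moment, N m; "opening": finger opening in m; "grasp_force": force on a finger pad.
Only numpy, scipy, OpenCV 4.12 (cv2) and the standard library are available. Lean on these libraries where they do the work, as an engineer would, in place of code of your own. Each camera call takes 0.05 s, during which the arm holds its last target. There are 200 camera calls.

## Working session

There is one attempt and no reset: what is moved stays moved. The work goes in short steps, each a Python script; the robot and the scene stay as the last script left them, time stands still between calls to the robot, and variables do not carry over. Pictures are saved under pics/ and viewed, at most 10 in all, crops included, and the job is handed in when it is done.

```bash
mkdir -p pics; python3 - <<'E'
from station import arm, snapshot
import cv2,numpy as np
for n in("top","side"):
    s=snapshot(n); cv2.imwrite(f"pics/{n}0.png",cv2.resize(s["color"][:,:,::-1],None,fx=1.5,fy=1.5)); print(n,s["K"].tolist(),s["pose"].round(4).tolist())
print(arm.get_state())
E
```

```text
top [[353.2663203426684, 0.0, 254.59634881763841], [0.0, 353.2663203426684, 188.55751423784665], [0.0, 0.0, 1.0]] [[-0.0022, -0.991, 0.134, 0.4956], [-1.0, 0.0016, -0.0045, -0.0446], [0.0043, -0.134, -0.991, 1.2033], [0.0, 0.0, 0.0, 1.0]]
side [[363.975134758629, 0.0, 255.8971107899938], [0.0, 363.975134758629, 195.69932717090398], [0.0, 0.0, 1.0]] [[-0.9393, -0.2526, 0.2321, 0.3737], [-0.343, 0.6926, -0.6345, 0.7307], [-0.0005, -0.6756, -0.7372, 0.9922], [0.0, 0.0, 0.0, 1.0]]
{'time': 0.1, 'q': array([-9.44890953e-01,  3.59330077e-01,  1.11678003e-02, -2.61443198e-04,
       -1.22409429e+00, -2.88117004e-01]), 'joint_velocities': array([-0.00047716, -0.00052074,  0.00298538,  0.00187923, -0.00044617,
        0.00282387]), 'tau': array([-7.41786589e-04, -5.84165204e+01,  2.93756765e+01,  7.01547503e+00,
        1.02068853e-02, -7.44556382e-05]), 'eef_pos': array([ 0.22353944, -0.63648743,  0.2397228 ]), 'tcp_rot': array([[-9.43519347e-01, -3.31316783e-01, -6.56170328e-04],
       [-3.31317384e-01,  9.43518431e-01,  1.32746254e-03],
       [ 1.79298181e-04,  1.46988722e-03, -9.99998904e-01]]), 'ft_force': array([-0.24037309, -0.03244682, -0.21778293]), 'moment': array([0.03969058, 0.02265277, 0.01141861]), 'grasp_force': 0.0, 'opening': 0.08762918731920213}
```

View pics/top0.png

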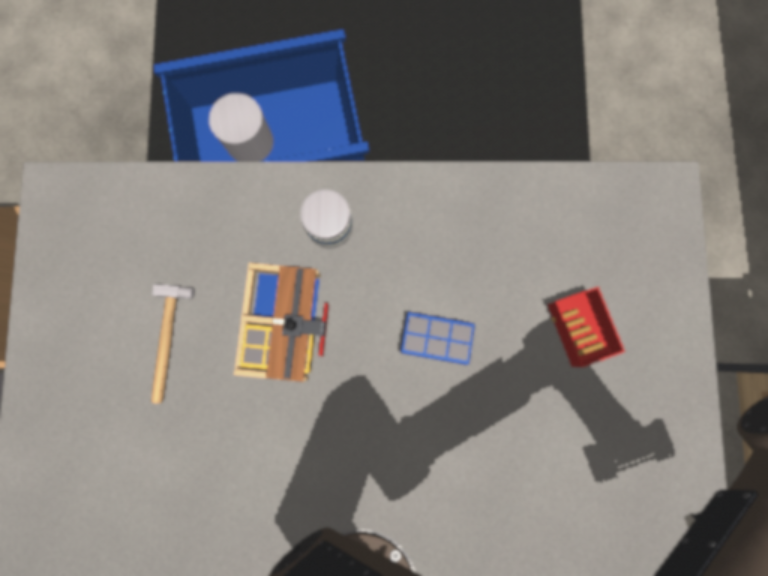

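View pics/side0.png

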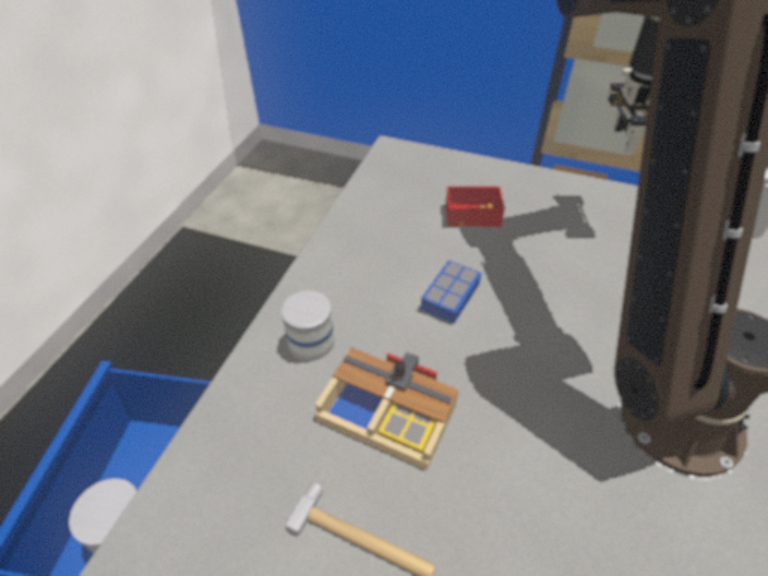

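The top view shows the dock at about (283,322) with its mouth facing image right. The empty (blue mat) bay is the upper one. The blue case is at about (437,337), slightly yawed, and the knob is at about (290,323). Next I'll measure these with masks.

```bash
cat > h.py <<'E'
import cv2,numpy as np
from station import arm,solve_ik,snapshot
def plane(s,uv,z):
    uv=np.atleast_2d(uv).astype(float); d=np.c_[uv,np.ones(len(uv))]@np.linalg.inv(s["K"]).T@s["pose"][:3,:3].T
    o=s["pose"][:3,3]; return (o+d*((z-o[2])/d[:,2])[:,None])[:,:2]
def mask(s,lo,hi,box):
    m=cv2.inRange(cv2.cvtColor(s["color"],cv2.COLOR_RGB2HSV),lo,hi); o=np.zeros_like(m); x0,y0,x1,y1=box
    o[y0:y1,x0:x1]=m[y0:y1,x0:x1]; return o
def rect(s,m,z):
    # hull of mask -> world plane -> min area rect: centre, sorted sides, angle of long side
    p=np.argwhere(m)[:,::-1]; w=plane(s,p,z).astype(np.float32)*1000
    b=cv2.boxPoints(cv2.minAreaRect(w)); e=b[1]-b[0],b[2]-b[1]; l=max(e,key=np.linalg.norm)
    return b.mean(0).round(1),sorted(np.linalg.norm(v).round(1) for v in e),np.degrees(np.arctan2(l[1],l[0])).round(2),len(p)
E
python3 - <<'E'
from h import *
s=snapshot("top")
h=cv2.cvtColor(s["color"],cv2.COLOR_RGB2HSV)
for n,(u,v) in dict(roof=(186,198),roof2=(203,195),wall=(164,200),wallend=(175,178),line=(180,213),knob=(194,216),case=(268,220),caseedge=(290,209),cell=(283,218),track=(198,190),bench=(240,260),panel=(216,218),arm=(208,217),mat=(176,195)).items(): print(n,h[v,u])
print(rect(s,mask(s,(100,90,60),(130,255,255),(255,200,330,250)),.045))
for nm,lo,hi in(("brown",(3,110,50),(14,255,190)),("wood",(8,60,50),(30,255,255)),("knob",(0,0,0),(180,90,75))):
    m=mask(s,lo,hi,(150,170,222,260)); print(nm,rect(s,m,{"brown":.063,"wood":.055,"knob":.12}[nm]))
m=mask(s,(0,150,60),(4,255,255),(205,190,230,245))|mask(s,(172,120,60),(180,255,255),(205,190,230,245)); print("panel",rect(s,m,.046))
t=snapshot("side")
a=cv2.resize(s["color"][165:265,150:330],None,fx=4,fy=4,interpolation=2); b=cv2.resize(t["color"][165:325,200:330],None,fx=4,fy=4)[:,:]
b=cv2.resize(b,(325,400)); a=cv2.resize(a,(475,264)); c=np.zeros((400,800,3),np.uint8); c[:264,:475]=a; c[:,475:]=b
cv2.imwrite("pics/c1.png",c[:,:,::-1])
E
```

```text
roof [ 12 136 176]
roof2 [ 12 137 180]
wall [ 20  82 234]
wallend [ 20  85 230]
line [ 19  82 228]
knob [150   5  55]
case [116  21  95]
caseedge [ 13  15 155]
cell [168   8 160]
track [150   3  96]
bench [18 16 82]
panel [ 0 28 92]
arm [113  10 103]
mat [110 170 183]
(array([ 532.2, -169.1], dtype=float32), [np.float32(90.6), np.float32(150.0)], np.float32(79.94), 378)
brown (array([565.3, 145.6], dtype=float32), [np.float32(78.7), np.float32(239.4)], np.float32(-5.8), 1142)
wood (array([568.5, 174.6], dtype=float32), [np.float32(163.5), np.float32(247.6)], np.float32(-5.53), 2507)
knob (array([559.1, 137.5], dtype=float32), [np.float32(21.4), np.float32(21.5)], np.float32(89.89), 50)
panel (array([552.2,  79.2], dtype=float32), [np.float32(5.8), np.float32(104.9)], np.float32(-5.65), 36)
```

View pics/c1.png

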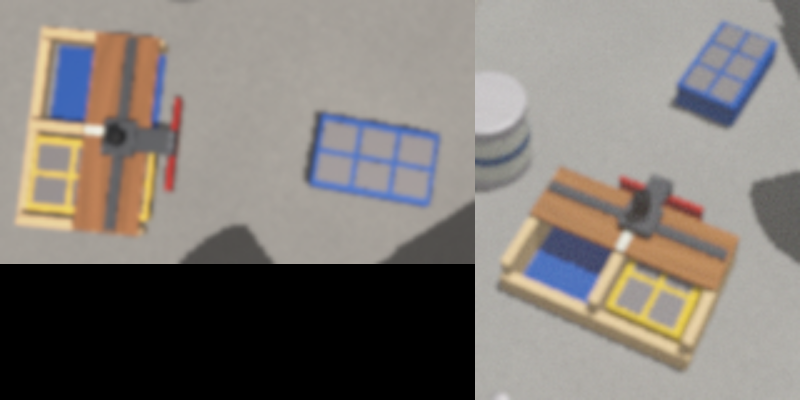

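The crops confirm the masks: the dock lies at about -5.7° yaw with its empty bay on the far side, and the case is in front of the mouth, offset towards the robot. First move: the keeper, towards the yellow side.

```bash
cat >> h.py <<'E'
a=np.radians(84.3); DX=np.array([np.cos(a),np.sin(a)]); DY=np.array([-DX[1],DX[0]]); O=np.array([.5683,.1750])
def W(x,y,z): return np.r_[O+x*DX+y*DY,z]
def ori(y):
    y=np.r_[y,0]; z=np.array([0,0,-1.]); return np.c_[np.cross(y,z),y,z]
def ft(): s=arm.get_state(); print(round(s["time"],1),s["eef_pos"].round(4),s["ft_force"].round(1),round(s["opening"],4),round(s["grasp_force"],1),s["q"].round(2))
def knob():
    s=snapshot("top"); m=mask(s,(0,0,0),(180,90,75),(150,170,222,260)); c=rect(s,m,.12); print("knob",c, "dock",((c[0]/1000-O)@np.c_[DX,DY]*1000).round(1))
E
python3 - <<'E'
from h import *
k=np.array([.5591,.1375])
for y in (DY,-DY): print(solve_ik(np.r_[k,.105],ori(y)))
R=ori(-DY) if abs(solve_ik(np.r_[k,.105],ori(-DY))[5])<abs(solve_ik(np.r_[k,.105],ori(DY))[5]) else ori(DY)
arm.reach(np.r_[k,.2],R); arm.line_to(np.r_[k,.105]); arm.gripper_to(.0); ft()
arm.line_to(np.r_[k+.055*DY,.105],feed=.06); ft()
arm.gripper_to(.06); arm.line_to(np.r_[k+.055*DY,.2]); ft()
arm.reach(np.r_[.43,-.35,.25],R); knob(); ft()
s=snapshot("top"); print(rect(s,mask(s,(100,90,60),(130,255,255),(255,200,330,250)),.045))
m=mask(s,(0,150,60),(4,255,255),(205,190,230,260))|mask(s,(172,120,60),(180,255,255),(205,190,230,260)); print("panel",rect(s,m,.046))
cv2.imwrite("pics/t2.png",cv2.resize(s["color"][150:330,120:390,::-1],None,fx=2.5,fy=2.5))
E
```

```text
[ 0.58076146  0.32120132 -0.38425983  0.         -0.86533518 -0.68024523]
[ 0.58076146  0.32120132 -0.38425983  0.         -0.86533518  2.46134743]
5.0 [0.5588 0.1375 0.1049] [-2.3  0.2  0.7] 0.0212 30.0 [ 0.58  0.32 -0.38 -0.   -0.87 -0.68]
6.1 [0.504  0.143  0.1049] [-1.4  0.7 -0.8] 0.0214 30.0 [ 0.65  0.25 -0.5  -0.   -0.83 -0.75]
7.7 [0.5038 0.1428 0.1992] [-0.1 -0.6 -0.1] 0.0602 0.0 [ 0.65  0.14 -0.38 -0.   -1.05 -0.75]
knob (array([508.9, 144.1], dtype=float32), [np.float32(18.2), np.float32(24.3)], np.float32(1.19), 49) dock [-36.6  56. ]
9.6 [ 0.4305 -0.3493  0.2499] [ 0.1 -0.3 -0.2] 0.06 0.0 [-0.33  0.15 -0.24 -0.   -1.17  0.23]
(array([ 538.8, -129.3], dtype=float32), [np.float32(65.1), np.float32(88.7)], np.float32(-10.77), 167)
panel (array([498.8,  84. ], dtype=float32), [np.float32(5.6), np.float32(106.4)], np.float32(-6.41), 37)
```

View pics/t2.png

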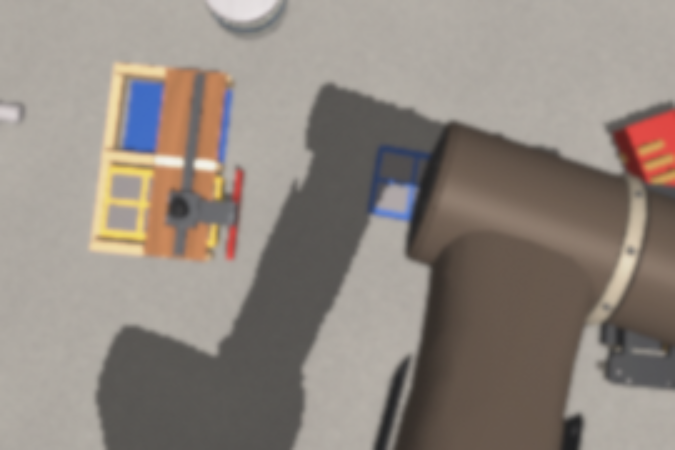

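The keeper panel now clears the far bay: its upper edge is at about (240,170), just below the white line at about (190,162). Next is the side push, to square the case up and line it up with the bay.

```bash
cat >> h.py <<'E'
def case():
    s=snapshot("top"); c=rect(s,mask(s,(100,90,60),(130,255,255),(232,170,330,250)),.045); print("case",c,"dock",((c[0]/1000-O)@np.c_[DX,DY]*1000).round(1),"yaw",round(float(c[2]-84.3),2)); return s
PARK=[-0.945,0.359,0.012,0,-1.224,-0.288]
E
python3 - <<'E'
from h import *
c=[solve_ik(W(-.346,.08,.15),ori(d)) for d in(DX,-DX)]; print(c)
R=ori(DX if abs(c[0][5])<abs(c[1][5]) else -DX)
arm.reach(W(-.346,.08,.15),R); arm.gripper_to(.07); arm.line_to(W(-.346,.08,.026)); ft()
arm.line_to(W(-.346,-.001,.026),feed=.06); ft()
arm.line_to(W(-.346,.03,.026)); arm.line_to(W(-.346,.03,.2),feed=.2); arm.movej(PARK); ft()
s=case()
l=mask(s,(0,0,150),(40,50,255),(180,200,210,222)); print("line",rect(s,l,.063))
r=rect(s,l,.063)[0]/1000-O; print("line dock",r@np.c_[DX,DY]*1000)
print("brown",rect(s,mask(s,(3,110,50),(14,255,190),(150,170,222,260)),.063))
cv2.imwrite("pics/t3.png",cv2.resize(s["color"][150:290,120:360,::-1],None,fx=3,fy=3))
E
```

```text
[array([ 0.06790626,  0.12363396, -0.5296286 ,  0.        , -0.91753376,
       -1.73818636]), array([ 0.06790626,  0.12363396, -0.5296286 ,  0.        , -0.91753376,
        1.4034063 ])]
12.1 [ 0.4549 -0.1613  0.0266] [ 0.4 -0.4 -0.4] 0.0698 0.0 [ 0.07  0.3  -0.67  0.   -0.6   1.4 ]
13.6 [ 0.5323 -0.1696  0.0254] [-8.9  1.3  7.5] 0.0701 4.3 [ 0.04  0.41 -0.49 -0.   -0.68  1.43]
17.0 [ 0.2244 -0.6365  0.2401] [ 0.6 -1.4  0.6] 0.0704 0.0 [-0.94  0.36  0.01 -0.   -1.22 -0.29]
case (array([ 589.4, -172.2], dtype=float32), [np.float32(90.6), np.float32(149.0)], np.float32(84.15), 371) dock [-343.4  -55.5] yaw -0.15
line (array([563.9, 139.8], dtype=float32), [np.float32(15.3), np.float32(90.1)], np.float32(79.06), 66)
line dock [-35.46296042   0.8821358 ]
brown (array([565.2, 145.1], dtype=float32), [np.float32(79.2), np.float32(239.4)], np.float32(-5.69), 1063)
```

View pics/t3.png

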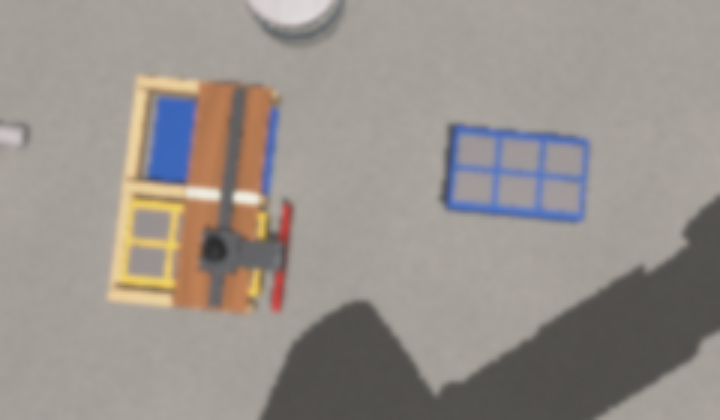

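The case is now square (yaw -0.15°) and within about 2 mm of the bay's centre line, at (517,172) in the crop. I'll push it up to the mouth, then check again.

```bash
python3 - <<'E'
from h import *
R=ori(DY)
arm.reach(W(-.45,-.057,.15),R); arm.gripper_to(.035); arm.line_to(W(-.45,-.057,.026)); ft()
arm.line_to(W(-.25,-.0585,.026),feed=.08); ft()
arm.line_to(W(-.28,-.0585,.026)); arm.line_to(W(-.30,-.0585,.2),feed=.2); arm.movej(PARK); ft()
s=case()
cv2.imwrite("pics/t4.png",cv2.resize(s["color"][150:290,120:360,::-1],None,fx=3,fy=3))
E
```

```text
20.7 [ 0.581  -0.2786  0.0269] [ 0.4 -0.2  0.1] 0.035 0.0 [-0.14  0.51 -0.3   0.   -0.77  0.05]
23.3 [ 0.6017 -0.0796  0.026 ] [-0.6 -4.3  1.5] 0.035 2.2 [ 0.19  0.46 -0.38 -0.   -0.72 -0.29]
26.9 [ 0.2247 -0.6365  0.2403] [-0.6  0.3 -0.1] 0.0352 0.0 [-0.94  0.36  0.01 -0.   -1.22 -0.29]
case (array([606. , -19.6], dtype=float32), [np.float32(90.7), np.float32(98.1)], np.float32(84.19), 233) dock [-189.9  -56.8] yaw -0.11
```

View pics/t4.png

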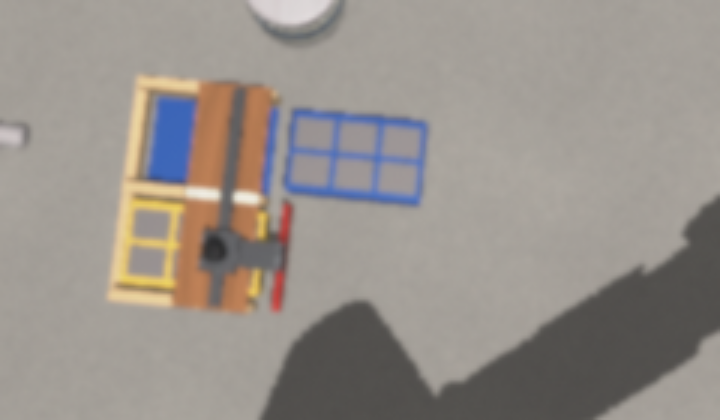

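The case sits square right at the mouth, at about (357,155) in the crop, clear of the panel. Now I'll push it home while watching the force.

```bash
python3 - <<'E'
from h import *
R=ori(DY); Y=-.061
arm.reach(W(-.29,Y,.15),R); arm.line_to(W(-.29,Y,.034)); f0=arm.get_state()["ft_force"][:2]@DX
arm.line_to(W(-.11,Y,.034),feed=.08); ft()
x=-.11
while x<-.078:
    x+=.002; arm.line_to(W(x,Y,.034),feed=.04); s=arm.get_state(); f=f0-s["ft_force"][:2]@DX
    p=(s["eef_pos"][:2]-O)@DX; print(round(x,3),round(p,4),round(f,1))
    if f>14: break
ft()
E
```

```text
32.6 [0.618  0.0594 0.034 ] [-0.5 -4.2  1.1] 0.0344 1.9 [ 0.41  0.47 -0.34 -0.   -0.76 -0.51]
-0.108 -0.108 5.5
-0.106 -0.106 3.3
-0.104 -0.1039 2.9
-0.102 -0.1019 3.4
-0.1 -0.0999 3.9
-0.098 -0.0979 3.2
-0.096 -0.0959 4.6
-0.094 -0.0939 3.5
-0.092 -0.0919 3.6
-0.09 -0.0899 2.7
-0.088 -0.0879 3.7
-0.086 -0.0859 3.2
-0.084 -0.0839 3.4
-0.082 -0.0834 10.3
-0.08 -0.0834 18.3
36.4 [0.6205 0.086  0.034 ] [  2.5 -18.3   1.4] 0.0351 9.3 [ 0.45  0.48 -0.33  0.   -0.77 -0.55]
```

The force rises sharply at the stop, with the TCP at -83.4 mm in dock x, so the case is home. I'll retreat and close the keeper.

```bash
python3 - <<'E'
from h import *
R=ori(DY)
arm.line_to(W(-.13,-.061,.034)); arm.line_to(W(-.13,-.061,.2),feed=.2)
k=np.array([.5038,.1429]); arm.reach(np.r_[k,.2],R); arm.gripper_to(.06); arm.line_to(np.r_[k,.105]); arm.gripper_to(0.); ft()
arm.line_to(W(-.0365,.0005,.105),feed=.06); ft()
arm.gripper_to(.06); arm.line_to(W(-.0365,.0005,.2)); arm.movej(PARK); ft(); knob()
s=snapshot("top"); t=snapshot("side")
print(rect(s,mask(s,(0,150,60),(4,255,255),(205,190,230,260))|mask(s,(172,120,60),(180,255,255),(205,190,230,260)),.046))
c=np.zeros((420,800,3),np.uint8); c[:,:400]=cv2.resize(s["color"][160:265,140:240],(400,420)); c[:400,400:]=cv2.resize(t["color"][210:310,205:305],(400,400))
cv2.imwrite("pics/t5.png",c[:,:,::-1])
E
```

```text
40.6 [0.5039 0.1429 0.1051] [-0.3  0.1  2.9] 0.0215 30.0 [ 0.65  0.24 -0.5   0.   -0.83 -0.75]
41.8 [0.5652 0.1369 0.1051] [ 0.4 -9.   4.6] 0.0211 30.0 [ 0.57  0.33 -0.37  0.   -0.87 -0.68]
46.4 [ 0.2245 -0.6366  0.2404] [-0.8  0.2  0.2] 0.0602 0.0 [-0.94  0.36  0.01 -0.   -1.22 -0.29]
knob (array([566.8, 136.2], dtype=float32), [np.float32(18.4), np.float32(24.6)], np.float32(1.25), 49) dock [-38.8  -2.4]
(array([558.8,  77.6], dtype=float32), [np.float32(6.0), np.float32(105.1)], np.float32(-6.71), 36)
```

View pics/t5.png

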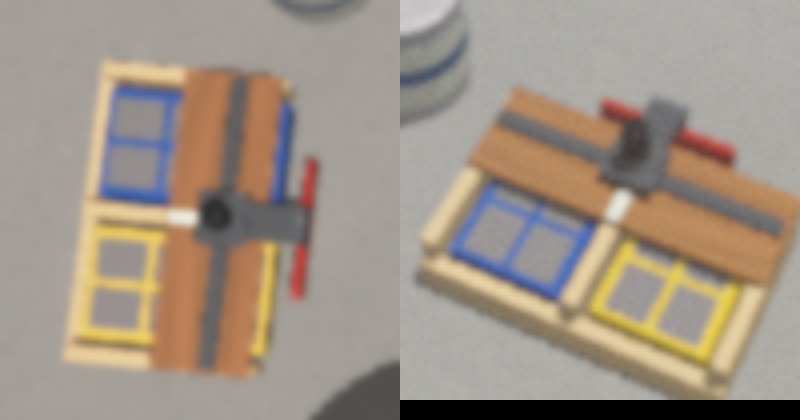

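Both cases sit level against the back stop. The knob at (215,215) lines up with the white line, and the panel at (305,228) is centred across both bays. Handing in.

```bash
python3 -c "
from station import arm
print(arm.sign_off())"
```

```text
the job is handed in; nothing more can be done
None
```

The blue case is fully home in its bay, the keeper is back in the middle over the white line (within about 1 mm by my measurement), and the job was handed in at about 46 s of robot time; no verdict came back.

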